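Make up two weld job kits

TASK

Make up the two weld job kits from the stock on the steel plate, each piece standing upright on the floor of its own pocket. Blue tray: the steel pipe stub in the pocket next to the white lip and the red spacer in the middle pocket; orange tray: the square aluminium tube next to the white lip, the copper plug in the middle and the white ceramic nozzle in the pocket farthest from the lip. Leave the brass pipe stub, the green tube and the amber jar standing where they are, and let go of everything.

Things in the scene. Friction and masses are not known exactly. Their poses are not given: they have to be found in the camera images.
- tray_blue: Blue low open tray, heavy, does not shift: 226 (x) x 82 mm, walls 4 mm thick, 18 mm high, floor 4 mm thick, on the bench at z = 0. A row of three pockets, each 70 (x) x 74 (y) mm inside, centres at x = +74, 0, -74 mm in the tray's frame. A white lip 22 mm wide sticks out at its +x end only. Origin: centre of the underside (lip not counted), x towards the lip, z up
- tray_orange: Orange low open tray, heavy, does not shift: 226 (x) x 82 mm, walls 4 mm thick, 18 mm high, floor 4 mm thick, on the bench at z = 0. A row of three pockets, each 70 (x) x 74 (y) mm inside, centres at x = +74, 0, -74 mm in the tray's frame. A white lip 22 mm wide sticks out at its +x end only. Origin: centre of the underside (lip not counted), x towards the lip, z up
- pipe_steel: Round pipe stub of bare silvery steel, 42 mm outside and 32 mm inside diameter, 55 mm tall, about 0.22 kg. It stands upright on the flat 5 mm steel plate of the bench (its underside at z = 5 mm). Origin: centre of the underside, z up along its bore
- tube_alu: Offcut of square aluminium tube (pale silver), 40 x 40 mm outside, wall 4 mm, 55 mm tall, about 0.1 kg. It stands upright on the flat 5 mm steel plate of the bench (its underside at z = 5 mm). Origin: centre of the underside, z up along the tube; x and y square to its faces
- plug_copper: Solid copper plug: round foot 44 mm in diameter and 12 mm high, above it (from 14 mm up) a round stem 28 mm in diameter, 55 mm tall in all, about 0.35 kg. It stands upright on the flat 5 mm steel plate of the bench (its underside at z = 5 mm). Origin: centre of the underside, z up
- nozzle: White ceramic torch nozzle with a dark dot (its bore) on top: round skirt 42 mm in diameter and 12 mm high, narrowing up to 20 mm height, above that a round neck 27 mm in diameter, 55 mm tall in all, about 0.05 kg. It stands upright on the flat 5 mm steel plate of the bench (its underside at z = 5 mm). Origin: centre of the underside, z up
- spacer_red: Red painted fit-up spacer, a block 44 mm (x) x 20 mm (y) x 55 mm tall, with a round steel insert in its broad faces, about 0.2 kg. It stands upright on the flat 5 mm steel plate of the bench (its underside at z = 5 mm). Origin: centre of the underside, z up
- pipe_brass: Bystander: round brass (yellow) pipe stub, 42 mm outside diameter, 55 mm tall. It stands upright on the flat 5 mm steel plate of the bench (its underside at z = 5 mm). Origin: centre of the underside, z up
- tube_green: Bystander: offcut of square tube painted green, 40 x 40 mm outside, 55 mm tall. It stands upright on the flat 5 mm steel plate of the bench (its underside at z = 5 mm). Origin: centre of the underside, z up
- jar: Bystander: small amber jar with a black cap and a pale label, 44 mm in diameter, 55 mm tall. It stands upright on the flat 5 mm steel plate of the bench (its underside at z = 5 mm). Origin: centre of the underside, z up

How it is judged:
By the outcome, as a careful person would: the job done as asked, in the order asked, and still so for the second after the job is handed in, with the robot touching nothing.
It also fails if it takes over 118 s, if anything falls off the work surface, if the arm or the gripper's body presses on something with over 40 N, if the wrist force passes 120 N, or if a joint passes its speed limit or range.

ROBOT

A 6-joint arm with a two-finger parallel gripper is mounted at the origin on the work surface. World frame = base frame: x ahead of the robot, y to its left, z up, the work surface at z = 0. Lengths are in m, angles in rad, forces in N, time in s.
With the tool pointing down it reaches from about 0.225 to 0.725 m from the base axis. Payload 3.1 kg.
Tool frame: the origin (TCP) lies midway between the tips of the shut fingers; the grasp point (between the pads) lies 19 mm behind it; x points along the fingers, y is the direction in which the jaws open and shut, and the axes are right-handed (so a half turn about x gives the same grasp; the last joint's range is limited). The gripper opens to 85 mm and grips with 20 to 120 N. Pads are 22 mm wide; open, the fingers measure 114 mm over their backs; the gripper's body (76 mm by 85 mm) begins 54 mm behind the grasp point. The pads swing forward as they close: fully open they stand 13 mm farther back than shut.
Start: joints at [0.974, 0.048, 0.099, 1.622, 0, 1.443], TCP at [0.237, 0.468, 0.231] pointing down, gripper open.
Joint ranges: [-2.91, 2.91], [-0.99, 1.94], [-1.21, 1.42], [-2.12, 2.29], [-1.49, 1.47], [-3.14, 3.14]. Speed limits (rad/s): [2.79, 2.79, 3.14, 3.14, 3.14, 3.14].

INTERFACE

Orientations are given as a unit quaternion [x, y, z, w].
In Python, from rig import bot gives the robot as it stands.
- The arm moves only by the shell command python3 -m creep 'ROWS' [FORCE]. ROWS is JSON, a list of rows, each an object with "travel": the shift along the world's x, y, z in m, a list of three; "rot": the turn, a rotation vector about the world's x, y, z in degrees, a list of three; "claw": the opening in per cent of the stroke, from 0 (shut) to 100 (fully open). A call has 1 to 20 rows; each row shifts and turns the pose as measured when the row begins; what a row does not reach is not made up. A row lasts 1/12 s, in which the tool goes at most 41.7 mm and 7.16 degrees, less where a joint would pass 70% of its speed; a pose out of reach is approached as far as the arm can. A call is refused whole if a number of a shift passes 0.0417 or a number of a turn 7.16, either way. A call with a gripper value outside its range is refused whole. The fingers move at their own pace and stop on an object; FORCE is the grip in N (left out, the last holds). Time passes only in rows, so rows that do not move let the fingers close. It gives the time, the measured TCP pose, the force and the opening at its end, in the units of the state.
- bot.get_state(): the state, without advancing time (a new reading comes with each control period).
- bot.read_camera(name): name is "scene" or "top" or "wrist"; returns a dict with "frame" (384x512x3 uint8, blue, green, red), "fx", "fy", "cx", "cy" (pixels), "k1" (the pictures are not rectified: a ray, as slopes to the right and down, at radius r is drawn at 1 + k1 r^2 times it, then the intrinsics apply), "view" (4x4, takes a point from world to camera coordinates); the wrist camera has in their place "T_tool_cam" (4x4, takes a point from camera to tool coordinates, whose origin is the TCP and whose axes are the tool frame's). Camera axes: x right, y up, looking along -z (the intrinsics and any distortion apply to the point x, -y, -z); pixel columns grow to the right and rows downward; lengths in m; the calibration is good to about 2 mm. A picture is of the moment at which its call begins: read the wrist's pose just before it. There is no depth.
- bot.hand_in(): hands the job in, once; it reports no verdict.
Trained networks look in the newest picture that a camera, given by its name, has taken for a name from the list of things; names that differ only in an ending like _2 or _b are one class to them, and where a whole thing is asked for, a point or a joint stands for the part that bears it (a point fixed in the world has none). Each returns a list of dicts, best first, with "confidence" (0 to 1); they miss things now and then, are a little off and sometimes report something else, mostly with a low value. They report only what shows in the picture. A call takes as long as a camera call.
- bot.boxes_of(thing, camera): "centre" ([x, y, z] in m, in world coordinates, good to about 4 mm: the middle of the surface that is visible of it).
- bot.masks_of(thing, camera): "mask" (384x512 bool, what is visible of it).
- bot.spot_point(thing, camera): "centre" ([x, y, z] in m, in world coordinates, good to about 4 mm: a listed point, or the origin of a listed thing).
The state is a dict: "clock": time; "joint_positions": joint angles; "joint_velocities": joint speeds; "joint_efforts": joint torques, N m; "tcp_pos": TCP position; "eef_rot": TCP orientation; "contact_force": force on the tool from outside, world axes, zero at the start; "torque": the same for the moment, N m; "finger_gap": opening from 0.0 (shut) to 1.0 (fully open).
Only numpy, scipy, OpenCV 4.12 (cv2) and the standard library are available. Lean on these libraries where they do the work, as an engineer would, in place of code of your own. Each camera call takes 0.05 s, during which the arm holds its last target. There are 200 camera calls.

## Working session

There is one attempt and no reset: what is moved stays moved. The work goes in short steps, Python scripts to look and compute and a shell command to move; the robot and the scene stay as the last step left them, time stands still between calls to the robot, and variables do not carry over. Pictures are saved under pics/ and viewed, about 12 in all and at most 16, crops included, and the job is handed in when it is done.

```bash
ls; mkdir -p pics; python3 - <<'E'
from rig import bot
import cv2,numpy as np
s=bot.get_state(); print(s['clock'],s['tcp_pos'],s['eef_rot'],s['contact_force'],s['finger_gap'])
for c in ['top','scene']:
    r=bot.read_camera(c); cv2.imwrite(f'pics/{c}0.png',r['frame']); print(c,r['fx'],r['k1'],np.round(r['view'],3).tolist())
    for t in ['tray_blue','tray_orange','pipe_steel','tube_alu','plug_copper','nozzle','spacer_red','pipe_brass','tube_green','jar']:
        print(t,[(np.round(d['centre'],3).tolist(),round(d['confidence'],2)) for d in bot.spot_point(t,c)])
print(bot.get_state()['clock'])
E
```

```text
pics
0.0 [0.23684742 0.46783699 0.23011551] [ 0.16344378  0.68807172 -0.16501161  0.68746971] [-0.68132206  0.16888535 -0.2751092 ] 1.0019095178996171
top 357.65246786969203 -0.10246446620497443 [[-0.024, -1.0, -0.0, 0.017], [0.982, -0.024, 0.187, -0.562], [-0.187, 0.004, 0.982, -0.848], [0.0, 0.0, 0.0, 1.0]]
tray_blue [([0.508, -0.306, -0.001], 0.79)]
tray_orange [([0.486, 0.292, -0.004], 0.88)]
pipe_steel [([0.562, -0.107, 0.006], 0.78)]
tube_alu [([0.688, 0.111, 0.006], 0.49)]
plug_copper [([0.673, -0.114, 0.007], 0.79)]
nozzle [([0.438, 0.119, 0.009], 0.73), ([0.555, 0.129, 0.006], 0.16)]
spacer_red [([0.435, -0.009, 0.005], 0.55)]
pipe_brass [([0.672, -0.114, 0.006], 0.58), ([0.435, -0.126, 0.007], 0.55)]
tube_green [([0.672, -0.114, 0.004], 0.57), ([0.567, -0.01, 0.006], 0.47)]
jar [([0.552, 0.129, 0.005], 0.51), ([0.568, -0.011, 0.006], 0.4)]
scene 420.7848448432465 0.0027615705432297057 [[-0.857, 0.516, 0.0, 0.468], [-0.386, -0.642, 0.662, 0.181], [0.342, 0.568, 0.749, -1.07], [0.0, 0.0, 0.0, 1.0]]
tray_blue [([0.506, -0.308, 0.003], 0.83)]
tray_orange [([0.484, 0.286, -0.001], 0.57)]
pipe_steel [([0.561, -0.109, 0.008], 0.64), ([0.555, 0.13, 0.007], 0.61)]
tube_alu [([0.688, 0.116, 0.008], 0.84)]
plug_copper [([0.668, -0.114, 0.004], 0.64)]
nozzle [([0.437, 0.127, 0.004], 0.82), ([0.436, -0.121, 0.006], 0.52)]
spacer_red [([0.44, -0.006, 0.003], 0.66)]
pipe_brass [([0.436, -0.122, 0.009], 0.71)]
tube_green [([0.566, -0.009, 0.006], 0.98)]
jar [([0.552, 0.132, 0.005], 0.68)]
1.1
```

View pics/top0.png

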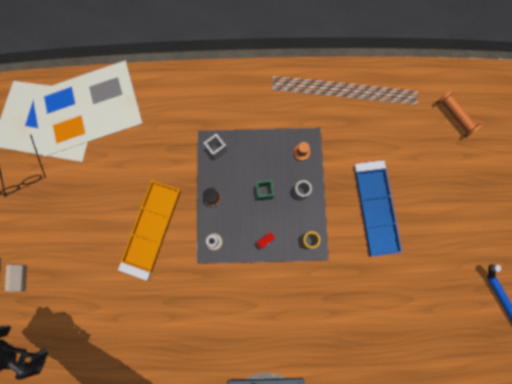

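View pics/scene0.png

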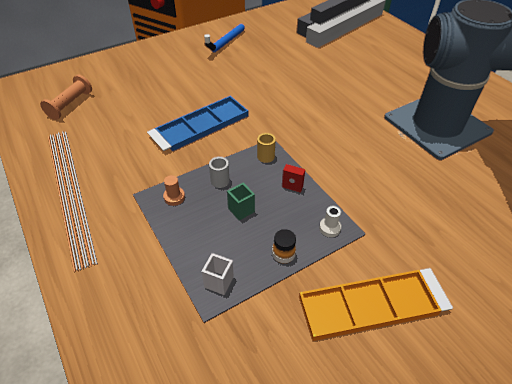

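Both views agree with the networks. In the top picture +x is up and +y is left. The blue lip is at (370,166), the far end, and the orange lip is at (134,270), the near end. Alu (215,145), plug (303,151), steel (303,189), spacer (265,241) and nozzle (213,242) are to be moved. Next I'll get yaws and refined positions from the masks.

```bash
cat > h.py <<'E'
from rig import bot
import cv2,numpy as np
from scipy.spatial.transform import Rotation as R
def back(r,px,z,V=None):
    V=r['view'] if V is None else V
    K=np.array([[r['fx'],0,r['cx']],[0,r['fy'],r['cy']],[0,0,1]])
    u=cv2.undistortPoints(np.float64(px).reshape(-1,1,2),K,np.array([r['k1'],0,0,0,0.]))[:,0]
    d=np.c_[u[:,0],-u[:,1],-np.ones(len(u))]@V[:3,:3]; o=-V[:3,:3].T@V[:3,3]
    return (o+d*((z-o[2])/d[:,2])[:,None])
def wristview(r,s):
    T=np.eye(4);T[:3,:3]=R.from_quat(s['eef_rot']).as_matrix();T[:3,3]=s['tcp_pos']
    return np.linalg.inv(T@r['T_tool_cam'])
def rect(r,m,z,V=None):
    ys,xs=np.nonzero(m); p=back(r,np.c_[xs,ys],z,V)[:,:2]
    (c,wh,a)=cv2.minAreaRect(np.float32(p*1000)); return np.round(c,1),np.round(wh,1),round(a,1)
def st():
    s=bot.get_state(); M=R.from_quat(s['eef_rot']).as_matrix()
    print('t',round(s['clock'],2),'tcp',np.round(np.array(s['tcp_pos'])*1000,1),'xax',np.round(M[:,0],3),'jawyaw',round(np.degrees(np.arctan2(M[1,1],M[0,1])),1),'F',np.round(s['contact_force'],1),'gap',round(s['finger_gap'],3),'q',np.round(s['joint_positions'],2)); return s
E
python3 - <<'E'
from h import *
st()
r=bot.read_camera('top')
for t,z in [('tray_blue',.018),('tray_orange',.018),('tube_alu',.06),('spacer_red',.06),('pipe_steel',.06),('plug_copper',.06),('nozzle',.06)]:
    for d in bot.masks_of(t,'top')[:2]: print(t,round(d['confidence'],2),rect(r,d['mask'],z))
# white lips
hsv=cv2.cvtColor(r['frame'],cv2.COLOR_BGR2HSV)
for n,x0,x1,y0,y1 in [('bl',350,395,155,178),('or',112,155,255,285)]:
    m=np.zeros(hsv.shape[:2],bool); m[y0:y1,x0:x1]=((hsv[...,1]<60)&(hsv[...,2]>150))[y0:y1,x0:x1]
    print(n,m.sum(),rect(r,m,.018))
# alu & spacer zoom
f=r['frame']; c=[cv2.resize(f[y-25:y+25,x-30:x+30],None,fx=6,fy=6,interpolation=cv2.INTER_CUBIC) for x,y in [(215,145),(265,241)]]
cv2.imwrite('pics/z.png',np.hstack(c))
E
```

```text
t 1.1 tcp [237.2 468.4 231.3] xax [ 0.  0. -1.] jawyaw 63.1 F [ 1.1 -0.2 -0.2] gap 0.999 q [0.97 0.05 0.1  1.62 0.   1.44]
tray_blue 0.8 (array([ 516.6, -305.8]), array([249.7,  89.5]), 5.7)
tray_orange 0.98 (array([472.9, 288.8]), array([ 87.2, 245.2]), 70.7)
tube_alu 0.6 (array([677.5, 111.5]), array([57.3, 42.8]), 32.4)
spacer_red 0.58 (array([436.5, -10.2]), array([20.1, 43. ]), 37.1)
pipe_steel 0.48 (array([ 560.4, -103.8]), array([35.3, 47.2]), 43.6)
plug_copper 0.8 (array([ 658.2, -109.9]), array([40.1, 49.6]), 44.2)
nozzle 0.61 (array([435.2, 116.9]), array([33.1, 29.1]), 44.4)
bl 243 (array([ 628.6, -296.8]), array([22.4, 82.6]), 5.3)
or 267 (array([366.4, 327.9]), array([82.6, 21.6]), 71.1)
```

View pics/z.png

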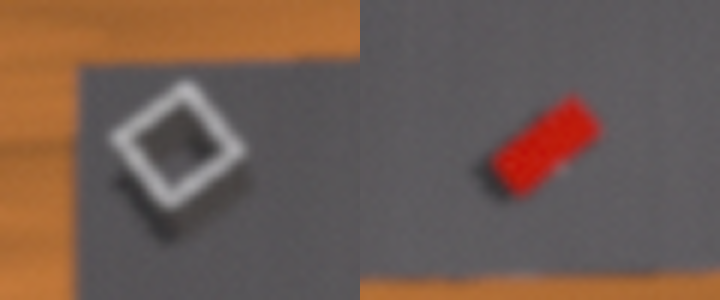

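Zoomed crop: the alu top square has corners at (112,140), (185,83), (243,150) and (170,208), so its faces lie at about 40° and -50°. The spacer's narrow direction is about 37°. Now I move over the steel pipe.

```bash
python3 -m creep '[{"travel":[0.02,-0.036,0],"rot":[0,0,0],"claw":100},{"travel":[0.02,-0.036,0],"rot":[0,0,0],"claw":100},{"travel":[0.02,-0.036,0],"rot":[0,0,0],"claw":100},{"travel":[0.02,-0.036,0],"rot":[0,0,0],"claw":100},{"travel":[0.02,-0.036,0],"rot":[0,0,0],"claw":100},{"travel":[0.02,-0.036,0],"rot":[0,0,0],"claw":100},{"travel":[0.02,-0.036,0],"rot":[0,0,0],"claw":100},{"travel":[0.02,-0.036,0],"rot":[0,0,0],"claw":100},{"travel":[0.02,-0.036,0],"rot":[0,0,0],"claw":100},{"travel":[0.02,-0.036,0],"rot":[0,0,0],"claw":100},{"travel":[0.02,-0.036,0],"rot":[0,0,0],"claw":100},{"travel":[0.02,-0.036,0],"rot":[0,0,0],"claw":100},{"travel":[0.02,-0.036,0],"rot":[0,0,0],"claw":100},{"travel":[0.02,-0.036,0],"rot":[0,0,0],"claw":100},{"travel":[0.02,-0.036,0],"rot":[0,0,0],"claw":100},{"travel":[0.02,-0.036,0],"rot":[0,0,0],"claw":100}]' 50; python3 - <<'E'
from h import *
s=st()
r=bot.read_camera('wrist'); V=wristview(r,s); cv2.imwrite('pics/w0.png',r['frame'])
for t in ['pipe_steel','spacer_red','plug_copper','tube_alu','nozzle','tray_blue']:
    print(t,[(np.round(d['centre'],3).tolist(),round(d['confidence'],2)) for d in bot.spot_point(t,'wrist')])
r=bot.read_camera('top'); print(back(r,[[214.6,144.25]],.06))
E
```

```text
clock: 2.83
tcp_pos: [0.554, -0.1139, 0.2321]
eef_rot: [0.161, 0.687, -0.156, 0.692]
contact_force: [0.7, 1.2, 0.3]
finger_gap: 1.0
t 2.83 tcp [ 554.  -113.9  232.1] xax [ 0.009  0.005 -1.   ] jawyaw 64.1 F [0.7 1.2 0.3] gap 1.0 q [-0.33  0.15  0.21  1.62  0.01  0.13]
pipe_steel [([0.567, -0.104, 0.001], 0.64)]
spacer_red [([0.439, -0.005, 0.002], 0.69)]
plug_copper [([0.669, -0.114, 0.004], 0.94)]
tube_alu [([0.683, 0.114, 0.003], 0.67)]
nozzle []
tray_blue [([0.507, -0.31, 0.0], 0.97)]
[[0.68419368 0.11380778 0.06      ]]
```

View pics/w0.png

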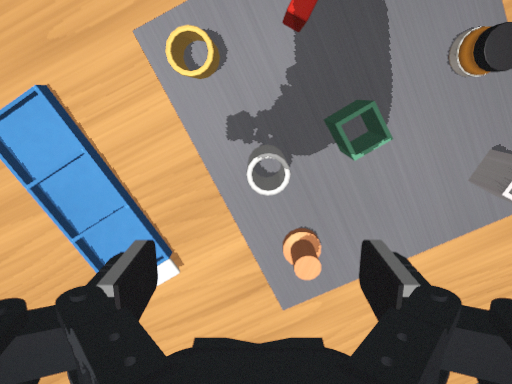

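The wrist view shows the steel rim centred at (269,173), the plug top at (307,267) and the alu tube at the right edge near (495,180). I'll turn these pixels into positions, which are more accurate from near.

```bash
python3 - <<'E'
from h import *
s=st()
r=bot.read_camera('wrist'); V=wristview(r,s)
print(np.round(back(r,[[269.5,173.5],[307,267.5],[191,50.5]],.06,V)*1000,1))
print(np.round(back(r,[[40,88],[151,238]],.018,V)*1000,1))
E
```

```text
t 3.23 tcp [ 553.1 -110.5  232.6] xax [ 0.009  0.005 -1.   ] jawyaw 64.3 F [-0.3 -0.3  0.1] gap 1.004 q [-0.32  0.14  0.2   1.62  0.01  0.13]
[[ 563.4 -101.8   60. ]
 [ 670.8 -109.4   60. ]
 [ 434.9 -116.5   60. ]]
[[ 393.4 -274.    18. ]
 [ 582.4 -257.9   18. ]]
```

```bash
python3 -m creep '[{"travel":[0.005,0.0025,-0.025],"rot":[-0.3,0.5,0],"claw":100},{"travel":[0.005,0.002,-0.035],"rot":[0,0,0],"claw":100},{"travel":[0,0,-0.04],"rot":[0,0,0],"claw":100},{"travel":[0,0,-0.02],"rot":[0,0,0],"claw":100},{"travel":[0,0,0],"rot":[0,0,0],"claw":100}]' 50; python3 -c "from h import *;st()"
```

```text
clock: 3.7
tcp_pos: [0.5649, -0.1004, 0.1168]
eef_rot: [0.154, 0.684, -0.155, 0.696]
contact_force: [-0.3, -1.0, -0.6]
finger_gap: 0.998
t 3.7 tcp [ 564.9 -100.4  116.8] xax [ 0.016 -0.005 -1.   ] jawyaw 64.8 F [-0.3 -1.  -0.6] gap 0.998 q [-0.29  0.16 -0.01  1.39 -0.    0.15]
```

```bash
python3 -m creep '[{"travel":[-0.002,-0.005,-0.03],"rot":[0,0.5,0],"claw":100},{"travel":[0,0,-0.03],"rot":[0,0,0],"claw":100},{"travel":[0,0,-0.024],"rot":[0,0,0],"claw":100},{"travel":[0,0,0],"rot":[0,0,0],"claw":100}]'; python3 -c "from h import *;st()"
```

```text
clock: 4.03
tcp_pos: [0.5645, -0.1022, 0.0371]
eef_rot: [0.151, 0.685, -0.154, 0.696]
contact_force: [-1.7, 0.3, -0.6]
finger_gap: 1.004
t 4.03 tcp [ 564.5 -102.2   37.1] xax [ 0.015 -0.008 -1.   ] jawyaw 65.1 F [-1.7  0.3 -0.6] gap 1.004 q [-0.29  0.2  -0.12  1.23 -0.    0.14]
```

```bash
python3 -m creep '[{"travel":[0,-0.003,-0.014],"rot":[0,0,0],"claw":100},{"travel":[0,0,0],"rot":[0,0,0],"claw":45},{"travel":[0,0,0],"rot":[0,0,0],"claw":30},{"travel":[0,0,0],"rot":[0,0,0],"claw":30},{"travel":[0,0,0],"rot":[0,0,0],"claw":30},{"travel":[0,0,0],"rot":[0,0,0],"claw":30},{"travel":[0,0,0],"rot":[0,0,0],"claw":30}]' 50; python3 -c "from h import *;st()"
```

```text
clock: 4.62
tcp_pos: [0.571, -0.1045, 0.0371]
eef_rot: [0.149, 0.679, -0.153, 0.702]
contact_force: [0.3, -0.1, -1.4]
finger_gap: 0.481
t 4.62 tcp [ 571.  -104.5   37.1] xax [ 0.031 -0.012 -0.999] jawyaw 65.4 F [ 0.3 -0.1 -1.4] gap 0.481 q [-0.3   0.2  -0.12  1.21 -0.    0.13]
```

```bash
python3 -m creep '[{"travel":[-0.003,0,0],"rot":[-0.6,1.8,0],"claw":90},{"travel":[0,0,-0.008],"rot":[0,0,0],"claw":90}]' 50; python3 -c "from h import *;st()";python3 -m creep '[{"travel":[0,0,-0.006],"rot":[0,0,0],"claw":90}]' ; python3 -c "from h import *;st()"
```

```text
clock: 4.78
tcp_pos: [0.5706, -0.1053, 0.0328]
eef_rot: [0.143, 0.687, -0.159, 0.694]
contact_force: [0.3, -0.2, 0.2]
finger_gap: 0.748
t 4.78 tcp [ 570.6 -105.3   32.8] xax [ 0.005 -0.025 -1.   ] jawyaw 65.4 F [ 0.3 -0.2  0.2] gap 0.748 q [-0.29  0.23 -0.1   1.23 -0.02  0.14]
clock: 4.87
tcp_pos: [0.5712, -0.1053, 0.0268]
eef_rot: [0.143, 0.687, -0.159, 0.695]
contact_force: [0.9, 0.2, 0.3]
finger_gap: 0.885
t 4.87 tcp [ 571.2 -105.3   26.8] xax [ 0.007 -0.025 -1.   ] jawyaw 65.4 F [0.9 0.2 0.3] gap 0.885 q [-0.29  0.23 -0.11  1.22 -0.02  0.14]
```

```bash
python3 -m creep '[{"travel":[-0.005,0,-0.004],"rot":[1.4,0.4,0],"claw":90},{"travel":[0,0,0],"rot":[0,0,0],"claw":45}]' 50; python3 -c "from h import *;st()";python3 -m creep '[{"travel":[0,0,0],"rot":[0,0,0],"claw":30},{"travel":[0,0,0],"rot":[0,0,0],"claw":30},{"travel":[0,0,0],"rot":[0,0,0],"claw":30},{"travel":[0,0,0],"rot":[0,0,0],"claw":30}]' ; python3 -c "from h import *;st()"
```

```text
clock: 5.03
tcp_pos: [0.5652, -0.1047, 0.0208]
eef_rot: [0.151, 0.692, -0.15, 0.69]
contact_force: [-0.5, 1.0, -0.0]
finger_gap: 0.777
t 5.03 tcp [ 565.2 -104.7   20.8] xax [-0.002  0.003 -1.   ] jawyaw 65.4 F [-0.5  1.  -0. ] gap 0.777 q [-0.3   0.24 -0.11  1.22  0.    0.13]
clock: 5.37
tcp_pos: [0.5645, -0.105, 0.0202]
eef_rot: [0.153, 0.692, -0.15, 0.69]
contact_force: [-0.6, 0.6, -0.8]
finger_gap: 0.485
t 5.37 tcp [ 564.5 -105.    20.2] xax [-0.002  0.005 -1.   ] jawyaw 65.3 F [-0.6  0.6 -0.8] gap 0.485 q [-0.3   0.24 -0.12  1.22  0.    0.13]
```

```bash
python3 -m creep '[{"travel":[0,0,0.03],"rot":[0,0,0],"claw":30},{"travel":[0,0,0.03],"rot":[0,0,0],"claw":30},{"travel":[0,-0.01,0.025],"rot":[0,0,0],"claw":30},{"travel":[0.004,-0.037,0],"rot":[0,0,0],"claw":30},{"travel":[0.004,-0.037,0],"rot":[0,0,0],"claw":30},{"travel":[0.004,-0.037,0],"rot":[0,0,0],"claw":30},{"travel":[0.003,-0.037,0],"rot":[0,0,0],"claw":30},{"travel":[0,-0.037,0],"rot":[0,0,0],"claw":30},{"travel":[0,0,0],"rot":[0,0,0],"claw":30}]'; python3 -c "from h import *;st()"
```

```text
clock: 6.12
tcp_pos: [0.5742, -0.3037, 0.1041]
eef_rot: [0.149, 0.696, -0.147, 0.687]
contact_force: [-0.6, 0.4, -1.7]
finger_gap: 0.482
t 6.12 tcp [ 574.2 -303.7  104.1] xax [-0.012  0.006 -1.   ] jawyaw 65.9 F [-0.6  0.4 -1.7] gap 0.482 q [-0.59  0.4   0.25  1.44 -0.   -0.17]
```

```bash
python3 -m creep '[{"travel":[0.005,0.003,-0.02],"rot":[-0.3,-0.7,0],"claw":30},{"travel":[0,0,-0.03],"rot":[0,0,0],"claw":30},{"travel":[0,0,-0.025],"rot":[0,0,0],"claw":30},{"travel":[0,0,0],"rot":[0,0,0],"claw":30}]'; python3 -c "from h import *;st()"
```

```text
clock: 6.45
tcp_pos: [0.579, -0.306, 0.0273]
eef_rot: [0.15, 0.69, -0.151, 0.692]
contact_force: [-1.4, 1.0, -3.4]
finger_gap: 0.483
t 6.45 tcp [ 579.  -306.    27.3] xax [ 0.003 -0.002 -1.   ] jawyaw 65.4 F [-1.4  1.  -3.4] gap 0.483 q [-0.59  0.42  0.14  1.28 -0.   -0.16]
```

```bash
python3 -m creep '[{"travel":[0,0.005,-0.005],"rot":[0,0,0],"claw":30},{"travel":[0,0,-0.003],"rot":[0,0,0],"claw":30}]'; python3 -c "from h import *;st()"
```

```text
clock: 6.62
tcp_pos: [0.5782, -0.2999, 0.0191]
eef_rot: [0.151, 0.69, -0.151, 0.692]
contact_force: [-2.5, 2.7, 4.8]
finger_gap: 0.489
t 6.62 tcp [ 578.2 -299.9   19.1] xax [ 0.002 -0.001 -1.   ] jawyaw 65.4 F [-2.5  2.7  4.8] gap 0.489 q [-0.58  0.42  0.12  1.26  0.   -0.15]
```

```bash
python3 -m creep '[{"travel":[0,0,0],"rot":[0,0,0],"claw":75},{"travel":[0,0,0],"rot":[0,0,0],"claw":75},{"travel":[0,0,0.01],"rot":[0,0,0],"claw":75},{"travel":[0,0,0.037],"rot":[0,0,0],"claw":75},{"travel":[0,0,0.037],"rot":[0,0,0],"claw":75},{"travel":[-0.0175,0.0365,0],"rot":[0,0,0],"claw":75},{"travel":[-0.0175,0.0365,0],"rot":[0,0,-7],"claw":75},{"travel":[-0.0175,0.0365,0],"rot":[0,0,-7],"claw":75},{"travel":[-0.0175,0.0365,0],"rot":[0,0,-7],"claw":75},{"travel":[-0.0175,0.0365,0],"rot":[0,0,-7],"claw":75},{"travel":[-0.0175,0.0365,0],"rot":[0,0,0],"claw":75},{"travel":[-0.0175,0.0365,0],"rot":[0,0,0],"claw":75},{"travel":[-0.0175,0.0365,0],"rot":[0,0,0],"claw":75},{"travel":[0,0,0],"rot":[0,0,0],"claw":75}]'; python3 - <<'E'
from h import *
s=st(); r=bot.read_camera('wrist'); V=wristview(r,s); cv2.imwrite('pics/w1.png',r['frame'])
d=bot.masks_of('spacer_red','wrist')
if d: print(d[0]['confidence'],rect(r,d[0]['mask'],.06,V),np.nonzero(d[0]['mask'])[1].mean(),np.nonzero(d[0]['mask'])[0].mean())
print([(np.round(d['centre'],3)) for d in bot.spot_point('spacer_red','wrist')])
r=bot.read_camera('scene');cv2.imwrite('pics/s1.png',r['frame'][60:300,100:400])
E
```

```text
clock: 7.78
tcp_pos: [0.4484, -0.0064, 0.1402]
eef_rot: [0.315, 0.612, -0.32, 0.651]
contact_force: [0.2, -1.3, -0.5]
finger_gap: 0.755
t 7.78 tcp [448.4  -6.4 140.2] xax [ 0.045 -0.031 -0.999] jawyaw 36.6 F [ 0.2 -1.3 -0.5] gap 0.755 q [-0.15 -0.21 -0.32  1.41 -0.02  0.78]
0.7 (array([434.1,  -5.4]), array([20.6, 52.7]), 36.7) 241.0665105386417 176.56252927400467
[array([ 0.442, -0.006,  0.005]), array([0.44 , 0.121, 0.007])]
```

View pics/w1.png

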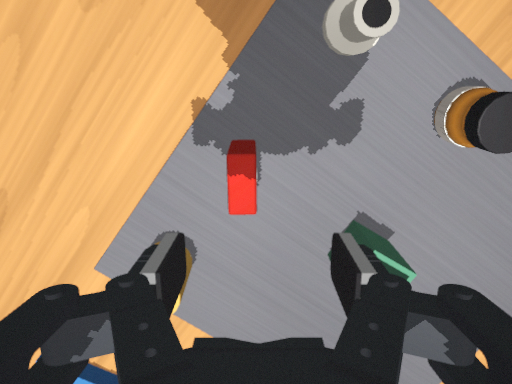

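View pics/s1.png

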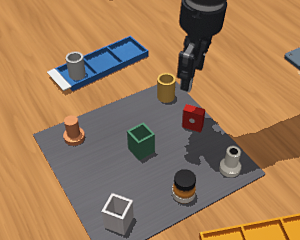

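The wrist view shows the spacer aligned with the jaws, its top face centred at about (242,184). The scene view shows the steel pipe upright in the pocket beside the white lip, at (75,65) in the crop.

```bash
python3 - <<'E'
from h import *
s=st(); r=bot.read_camera('wrist'); V=wristview(r,s)
print(back(r,[[242,185]],.06,V))
E
python3 -m creep '[{"travel":[-0.005,0,-0.02],"rot":[1.8,2.6,0],"claw":75},{"travel":[-0.005,0,-0.03],"rot":[0,0,0],"claw":75},{"travel":[0,0,0],"rot":[0,0,0],"claw":75}]'; python3 -c "from h import *;st()"
```

```text
t 7.98 tcp [452.2 -12.4 139.6] xax [ 0.047 -0.035 -0.998] jawyaw 36.3 F [-0.1 -0.4  0.4] gap 0.751 q [-0.16 -0.2  -0.32  1.4  -0.03  0.78]
[[ 0.44159931 -0.01510464  0.06      ]]
clock: 8.28
tcp_pos: [0.4438, -0.0166, 0.0888]
eef_rot: [0.321, 0.629, -0.323, 0.63]
contact_force: [-0.9, 0.6, -1.7]
finger_gap: 0.755
t 8.28 tcp [443.8 -16.6  88.8] xax [ 0.001 -0.003 -1.   ] jawyaw 35.8 F [-0.9  0.6 -1.7] gap 0.755 q [-0.19 -0.15 -0.37  1.34 -0.    0.76]
```

```bash
python3 -m creep '[{"travel":[-0.006,0.008,-0.01],"rot":[0,0,1],"claw":75},{"travel":[0,0,0],"rot":[0,0,0],"claw":75}]'; python3 -c "from h import *;st()";python3 -m creep '[{"travel":[0,0,-0.025],"rot":[0,0,0],"claw":75},{"travel":[0,0,-0.025],"rot":[0,0,0],"claw":75}]'; python3 -c "from h import *;st()"
```

```text
clock: 8.45
tcp_pos: [0.4377, -0.0113, 0.0778]
eef_rot: [0.317, 0.632, -0.32, 0.631]
contact_force: [-1.4, -0.0, -0.9]
finger_gap: 0.75
t 8.45 tcp [437.7 -11.3  77.8] xax [-0.003 -0.003 -1.   ] jawyaw 36.5 F [-1.4 -0.  -0.9] gap 0.75 q [-0.18 -0.16 -0.4   1.33 -0.    0.76]
clock: 8.62
tcp_pos: [0.4458, -0.0147, 0.0352]
eef_rot: [0.319, 0.626, -0.319, 0.636]
contact_force: [0.3, -0.2, 0.1]
finger_gap: 0.75
t 8.62 tcp [445.8 -14.7  35.2] xax [ 0.013 -0.007 -1.   ] jawyaw 36.3 F [ 0.3 -0.2  0.1] gap 0.75 q [-0.18 -0.12 -0.46  1.22 -0.    0.76]
```

```bash
python3 -m creep '[{"travel":[-0.006,0.005,-0.012],"rot":[0.4,0.7,0],"claw":75},{"travel":[0,0,0],"rot":[0,0,0],"claw":60}]'; python3 -c "from h import *;st()"
```

```text
clock: 8.78
tcp_pos: [0.4395, -0.011, 0.0218]
eef_rot: [0.32, 0.631, -0.321, 0.629]
contact_force: [-0.3, -0.1, 0.8]
finger_gap: 0.626
t 8.78 tcp [439.5 -11.   21.8] xax [-0.003  0.    -1.   ] jawyaw 36.1 F [-0.3 -0.1  0.8] gap 0.626 q [-0.18 -0.11 -0.48  1.21 -0.    0.76]
```

```bash
python3 -m creep '[{"travel":[0,0,0],"rot":[0,0,0.5],"claw":10},{"travel":[0,0,0],"rot":[0,0,0],"claw":10},{"travel":[0,0,0],"rot":[0,0,0],"claw":10},{"travel":[0,0,0],"rot":[0,0,0],"claw":10},{"travel":[0,0,0],"rot":[0,0,0],"claw":10},{"travel":[0,0,0],"rot":[0,0,0],"claw":10},{"travel":[0,0,0],"rot":[0,0,0],"claw":10}]' 50; python3 -c "from h import *;st()"
```

```text
clock: 9.37
tcp_pos: [0.4452, -0.013, 0.0291]
eef_rot: [0.318, 0.629, -0.317, 0.634]
contact_force: [-0.2, -1.4, -2.1]
finger_gap: 0.228
t 9.37 tcp [445.2 -13.   29.1] xax [ 0.007 -0.002 -1.   ] jawyaw 36.6 F [-0.2 -1.4 -2.1] gap 0.228 q [-0.18 -0.11 -0.46  1.21 -0.    0.75]
```

```bash
python3 -m creep '[{"travel":[0,0,0.03],"rot":[0,0,0],"claw":10},{"travel":[0,0,0.03],"rot":[0,0,0],"claw":10},{"travel":[0,-0.01,0.025],"rot":[0,0,0],"claw":10},{"travel":[0.0075,-0.036,0],"rot":[0,0,0],"claw":10},{"travel":[0.0075,-0.036,0],"rot":[0,0,0],"claw":10},{"travel":[0.0075,-0.036,0],"rot":[0,0,0],"claw":10},{"travel":[0.0075,-0.036,0],"rot":[0,0,0],"claw":10},{"travel":[0.0075,-0.036,0],"rot":[0,0,0],"claw":10},{"travel":[0.0075,-0.036,0],"rot":[0,0,0],"claw":10},{"travel":[0.0075,-0.036,0],"rot":[0,0,0],"claw":10},{"travel":[0.0075,-0.03,0],"rot":[0,0,0],"claw":10},{"travel":[0,0,0],"rot":[0,0,0],"claw":10}]'; python3 -c "from h import *;st()"
```

```text
clock: 10.37
tcp_pos: [0.5032, -0.3166, 0.1174]
eef_rot: [0.315, 0.63, -0.315, 0.636]
contact_force: [0.6, -0.1, -1.2]
finger_gap: 0.226
t 10.37 tcp [ 503.2 -316.6  117.4] xax [ 0.007 -0.004 -1.   ] jawyaw 37.1 F [ 0.6 -0.1 -1.2] gap 0.226 q [-0.68  0.22  0.07  1.41  0.    0.25]
```

```bash
python3 -m creep '[{"travel":[0.002,0.006,-0.025],"rot":[0.2,0.4,0],"claw":10},{"travel":[0,0,-0.03],"rot":[0,0,0],"claw":10},{"travel":[0,0,-0.02],"rot":[0,0,0],"claw":10},{"travel":[0,0,0],"rot":[0,0,0],"claw":10}]'; python3 -c "from h import *;st()"
```

```text
clock: 10.7
tcp_pos: [0.5064, -0.3145, 0.0416]
eef_rot: [0.316, 0.631, -0.317, 0.634]
contact_force: [-0.7, 1.3, -2.5]
finger_gap: 0.219
t 10.7 tcp [ 506.4 -314.5   41.6] xax [ 0.004 -0.003 -1.   ] jawyaw 36.8 F [-0.7  1.3 -2.5] gap 0.219 q [-0.67  0.27 -0.03  1.26  0.    0.26]
```

```bash
python3 -m creep '[{"travel":[0,0.006,-0.007],"rot":[0,0,0],"claw":10},{"travel":[0,0,-0.004],"rot":[0,0,0],"claw":10}]'; python3 -c "from h import *;st()"; python3 -m creep '[{"travel":[0,0,-0.002],"rot":[0,0,0],"claw":10}]'; python3 -m creep '[{"travel":[0,0,-0.002],"rot":[0,0,0],"claw":10}]'
```

```text
clock: 10.87
tcp_pos: [0.5059, -0.3072, 0.0302]
eef_rot: [0.316, 0.631, -0.316, 0.633]
contact_force: [-0.2, 0.1, -1.5]
finger_gap: 0.225
t 10.87 tcp [ 505.9 -307.2   30.2] xax [ 0.003 -0.001 -1.   ] jawyaw 36.8 F [-0.2  0.1 -1.5] gap 0.225 q [-0.66  0.27 -0.06  1.24  0.    0.27]
clock: 10.95
tcp_pos: [0.5062, -0.3068, 0.0285]
eef_rot: [0.316, 0.631, -0.316, 0.634]
contact_force: [0.3, 0.4, 0.1]
finger_gap: 0.228
clock: 11.03
tcp_pos: [0.5066, -0.3065, 0.0272]
eef_rot: [0.316, 0.631, -0.316, 0.634]
contact_force: [0.5, 0.5, -1.4]
finger_gap: 0.225
```

```bash
for i in 1 2; do python3 -m creep '[{"travel":[0,0,-0.002],"rot":[0,0,0],"claw":10}]' | grep -E "tcp|force"; done
```

```text
tcp_pos: [0.5073, -0.3067, 0.0263]
contact_force: [0.3, 0.8, -0.8]
tcp_pos: [0.508, -0.3071, 0.0252]
contact_force: [-0.5, 0.4, -2.6]
```

```bash
python3 -m creep '[{"travel":[0,0,-0.0015],"rot":[0,0,0],"claw":10}]' | grep -E "tcp|force"
```

```text
tcp_pos: [0.5085, -0.3074, 0.0245]
contact_force: [-1.5, 0.2, 2.9]
```

```bash
python3 -m creep '[{"travel":[0,0,0],"rot":[0,0,0],"claw":55},{"travel":[0,0,0],"rot":[0,0,0],"claw":55},{"travel":[0,0,0.01],"rot":[0,0,0],"claw":55},{"travel":[0,0,0.04],"rot":[0,0,0],"claw":55},{"travel":[0,0,0.04],"rot":[0,0,0],"claw":80},{"travel":[0.0147,0.035,0],"rot":[0,0,0],"claw":80},{"travel":[0.0147,0.035,0],"rot":[0,0,0],"claw":80},{"travel":[0.0147,0.035,0],"rot":[0,0,0],"claw":80},{"travel":[0.0147,0.035,0],"rot":[0,0,0],"claw":80},{"travel":[0.0147,0.035,0],"rot":[0,0,0],"claw":80},{"travel":[0.0147,0.035,0],"rot":[0,0,0],"claw":80},{"travel":[0.0147,0.035,0],"rot":[0,0,0],"claw":80},{"travel":[0.0147,0.035,0],"rot":[0,0,0],"claw":80},{"travel":[0.0147,0.035,0],"rot":[0,0,0],"claw":80},{"travel":[0.0147,0.035,0],"rot":[0,0,0],"claw":80},{"travel":[0.0147,0.035,0],"rot":[0,0,3],"claw":80},{"travel":[0.01,0.025,0],"rot":[0,0,0],"claw":80},{"travel":[0,0,0],"rot":[0,0,0],"claw":80},{"travel":[0,0,0],"rot":[0,0,0],"claw":80}]'; python3 - <<'E'
from h import *
s=st(); r=bot.read_camera('wrist'); V=wristview(r,s); cv2.imwrite('pics/w2.png',r['frame'])
print([(np.round(d['centre'],3)) for d in bot.spot_point('tube_alu','wrist')]); st()
r=bot.read_camera('scene');cv2.imwrite('pics/s2.png',r['frame'][60:300,100:400])
E
```

```text
clock: 12.87
tcp_pos: [0.6931, 0.1185, 0.1467]
eef_rot: [0.304, 0.622, -0.298, 0.657]
contact_force: [-0.2, -0.8, -1.1]
finger_gap: 0.801
t 12.87 tcp [693.1 118.5 146.7] xax [ 0.048 -0.013 -0.999] jawyaw 39.6 F [-0.2 -0.8 -1.1] gap 0.801 q [ 0.08  0.47  0.44  1.49 -0.02  0.96]
[array([0.683, 0.118, 0.004])]
t 12.97 tcp [692.8 117.1 146.7] xax [ 0.047 -0.013 -0.999] jawyaw 39.5 F [ 0.3 -0.2  0.4] gap 0.8 q [ 0.08  0.47  0.43  1.49 -0.02  0.96]
```

View pics/w2.png

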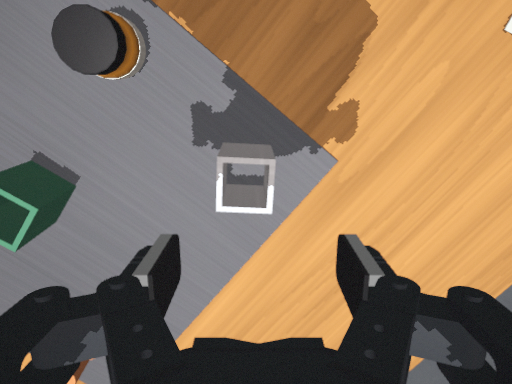

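View pics/s2.png

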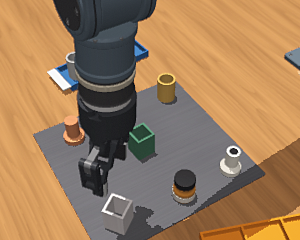

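The alu tube is square to the jaws within about 1°, with its top centred at (245,185). The arm hides the spacer in the scene view, so I'll check it later.

```bash
python3 - <<'E'
from h import *
s=st(); r=bot.read_camera('wrist'); V=wristview(r,s)
print(back(r,[[245.5,185.5]],.06,V)*1000)
E
python3 -m creep '[{"travel":[-0.004,0,-0.02],"rot":[0.7,2.7,0],"claw":80},{"travel":[0,0,-0.03],"rot":[0,0,0],"claw":80},{"travel":[0,0,0],"rot":[0,0,0],"claw":80}]'; python3 -c "from h import *;st()"
```

```text
t 13.02 tcp [692.5 116.2 146.4] xax [ 0.047 -0.013 -0.999] jawyaw 39.4 F [ 1.2 -0.8 -0.1] gap 0.8 q [ 0.08  0.47  0.43  1.49 -0.02  0.96]
[[685.28070524 114.01221279  60.        ]]
clock: 13.32
tcp_pos: [0.6883, 0.1107, 0.0982]
eef_rot: [0.304, 0.638, -0.305, 0.639]
contact_force: [-2.1, 0.1, -1.8]
finger_gap: 0.801
t 13.32 tcp [688.3 110.7  98.2] xax [ 0.001 -0.001 -1.   ] jawyaw 39.0 F [-2.1  0.1 -1.8] gap 0.801 q [ 0.06  0.51  0.4   1.45 -0.    0.95]
```

```bash
python3 -m creep '[{"travel":[-0.003,0.004,-0.025],"rot":[0,0,0],"claw":80},{"travel":[0,0,-0.02],"rot":[0,0,0],"claw":80}]'; python3 -c "from h import *;st()"
```

```text
clock: 13.48
tcp_pos: [0.688, 0.1113, 0.0585]
eef_rot: [0.307, 0.634, -0.305, 0.641]
contact_force: [-1.1, -0.4, -0.8]
finger_gap: 0.802
t 13.48 tcp [688.  111.3  58.5] xax [ 0.01  -0.001 -1.   ] jawyaw 38.7 F [-1.1 -0.4 -0.8] gap 0.802 q [ 0.07  0.51  0.32  1.37 -0.    0.96]
```

```bash
python3 -m creep '[{"travel":[-0.003,0.003,-0.02],"rot":[0,0.5,0.5],"claw":80},{"travel":[0,0,-0.014],"rot":[0,0,0],"claw":80},{"travel":[-0.002,0.001,-0.003],"rot":[0,0,0],"claw":60}]'; python3 -c "from h import *;st()"
```

```text
clock: 13.73
tcp_pos: [0.6815, 0.1105, 0.0207]
eef_rot: [0.304, 0.638, -0.306, 0.638]
contact_force: [-0.3, -0.2, -0.9]
finger_gap: 0.675
t 13.73 tcp [681.5 110.5  20.7] xax [-0.001 -0.002 -1.   ] jawyaw 38.8 F [-0.3 -0.2 -0.9] gap 0.675 q [ 0.06  0.53  0.26  1.31 -0.    0.96]
```

```bash
python3 -m creep '[{"travel":[0.003,0.004,0],"rot":[0,0,0.5],"claw":60},{"travel":[0,0,0],"rot":[0,0,0],"claw":30},{"travel":[0,0,0],"rot":[0,0,0],"claw":30},{"travel":[0,0,0],"rot":[0,0,0],"claw":30},{"travel":[0,0,0],"rot":[0,0,0],"claw":30}]'; python3 -c "from h import *;st()"
```

```text
clock: 14.15
tcp_pos: [0.6867, 0.1125, 0.0267]
eef_rot: [0.303, 0.637, -0.303, 0.64]
contact_force: [-0.4, 0.3, -1.5]
finger_gap: 0.466
t 14.15 tcp [686.7 112.5  26.7] xax [ 0.004 -0.002 -1.   ] jawyaw 39.2 F [-0.4  0.3 -1.5] gap 0.466 q [ 0.07  0.53  0.28  1.32 -0.    0.95]
```

```bash
python3 -m creep '[{"travel":[0,0,0.03],"rot":[0,0,0],"claw":30},{"travel":[0,0,0.03],"rot":[0,0,0],"claw":30},{"travel":[-0.01,0.01,0.02],"rot":[0,0,0],"claw":30},{"travel":[-0.03,0.022,0],"rot":[0,0,0],"claw":30},{"travel":[-0.03,0.022,0],"rot":[0,0,0],"claw":30},{"travel":[-0.03,0.022,0],"rot":[0,0,0],"claw":30},{"travel":[-0.03,0.022,0],"rot":[0,0,0],"claw":30},{"travel":[-0.03,0.022,0],"rot":[0,0,0],"claw":30},{"travel":[-0.03,0.022,0],"rot":[0,0,0],"claw":30},{"travel":[-0.03,0.022,0],"rot":[0,0,0],"claw":30},{"travel":[-0.03,0.022,0],"rot":[0,0,0],"claw":30},{"travel":[-0.015,0.01,0],"rot":[0,0,0],"claw":30},{"travel":[0,0,0],"rot":[0,0,0],"claw":30}]'; python3 -c "from h import *;st()"
```

```text
clock: 15.23
tcp_pos: [0.4148, 0.3127, 0.1201]
eef_rot: [0.31, 0.631, -0.301, 0.645]
contact_force: [0.6, -0.5, -1.2]
finger_gap: 0.462
t 15.23 tcp [414.8 312.7 120.1] xax [ 0.023  0.003 -1.   ] jawyaw 38.8 F [ 0.6 -0.5 -1.2] gap 0.462 q [ 0.52  0.01 -0.16  1.38 -0.01  1.41]
```

```bash
python3 -m creep '[{"travel":[0,-0.001,-0.025],"rot":[-0.2,1.3,0],"claw":30},{"travel":[0,0,-0.03],"rot":[0,0,0],"claw":30},{"travel":[0,0,-0.025],"rot":[0,0,0],"claw":30},{"travel":[0,0,0],"rot":[0,0,0],"claw":30}]'; python3 -c "from h import *;st()"
```

```text
clock: 15.57
tcp_pos: [0.4186, 0.3145, 0.0449]
eef_rot: [0.308, 0.635, -0.3, 0.642]
contact_force: [-1.0, -0.3, -2.6]
finger_gap: 0.463
t 15.57 tcp [418.6 314.5  44.9] xax [ 0.014  0.006 -1.   ] jawyaw 39.1 F [-1.  -0.3 -2.6] gap 0.463 q [ 0.52  0.07 -0.25  1.23 -0.    1.41]
```

```bash
python3 -m creep '[{"travel":[-0.004,-0.003,-0.012],"rot":[-0.3,0.8,0],"claw":30},{"travel":[0,0,-0.003],"rot":[0,0,0],"claw":30}]'; python3 -c "from h import *;st()"; for i in 1; do python3 -m creep '[{"travel":[0,0,-0.002],"rot":[0,0,0],"claw":30}]' | grep -E "tcp|force"; done;  python3 -m creep '[{"travel":[0,0,-0.002],"rot":[0,0,0],"claw":30}]' | grep -E "tcp|force"
```

```text
clock: 15.73
tcp_pos: [0.4159, 0.3108, 0.0308]
eef_rot: [0.304, 0.638, -0.304, 0.639]
contact_force: [-1.0, -0.1, -2.1]
finger_gap: 0.466
t 15.73 tcp [415.9 310.8  30.8] xax [ 0.001  0.    -1.   ] jawyaw 39.0 F [-1.  -0.1 -2.1] gap 0.466 q [ 0.51  0.09 -0.26  1.22 -0.    1.4 ]
tcp_pos: [0.417, 0.3109, 0.0295]
contact_force: [0.3, -0.3, -1.2]
tcp_pos: [0.4177, 0.3107, 0.0281]
contact_force: [-0.4, 0.7, -0.0]
```

```bash
python3 -m creep '[{"travel":[-0.002,0,-0.004],"rot":[0,0,0],"claw":30}]' | grep -E "tcp|force";python3 -m creep '[{"travel":[0,0,-0.002],"rot":[0,0,0],"claw":30}]' | grep -E "tcp|force"
```

```text
tcp_pos: [0.4174, 0.3113, 0.0255]
contact_force: [-0.1, -0.2, -0.5]
tcp_pos: [0.4176, 0.3114, 0.0239]
contact_force: [0.1, 0.1, -1.5]
```

```bash
python3 -m creep '[{"travel":[0,0,-0.002],"rot":[0,0,0],"claw":30}]' | grep -E "tcp|force"
```

```text
tcp_pos: [0.4183, 0.3117, 0.0225]
contact_force: [-0.0, 0.5, -1.3]
```

```bash
python3 -m creep '[{"travel":[0,0,-0.002],"rot":[0,0,0],"claw":30}]' | grep -E "tcp|force"; python3 -m creep '[{"travel":[0,0,-0.002],"rot":[0,0,0],"claw":30}]' | grep -E "tcp|force"
```

```text
tcp_pos: [0.4186, 0.3119, 0.0212]
contact_force: [-4.9, -3.6, 11.4]
tcp_pos: [0.4186, 0.3119, 0.0212]
contact_force: [-5.7, -3.8, 15.7]
```

```bash
python3 -m creep '[{"travel":[0,0,0.001],"rot":[0,0,0],"claw":72},{"travel":[0,0,0],"rot":[0,0,0],"claw":72},{"travel":[0,0,0.01],"rot":[0,0,0],"claw":72},{"travel":[0,0,0.04],"rot":[0,0,0],"claw":72},{"travel":[0,0,0.04],"rot":[0,0,0],"claw":72},{"travel":[0.0194,-0.0326,0],"rot":[0,0,0],"claw":72},{"travel":[0.0194,-0.0326,0],"rot":[0,0,0],"claw":72},{"travel":[0.0194,-0.0326,0],"rot":[0,0,0],"claw":72},{"travel":[0.0194,-0.0326,0],"rot":[0,0,0],"claw":72},{"travel":[0.0194,-0.0326,0],"rot":[0,0,0],"claw":72},{"travel":[0.0194,-0.0326,0],"rot":[0,0,0],"claw":72},{"travel":[0.0194,-0.0326,0],"rot":[0,0,0],"claw":72},{"travel":[0.0194,-0.0326,0],"rot":[0,0,0],"claw":72},{"travel":[0.0194,-0.0326,0],"rot":[0,0,0],"claw":72},{"travel":[0.0194,-0.0326,0],"rot":[0,0,0],"claw":72},{"travel":[0.0194,-0.0326,0],"rot":[0,0,0],"claw":72},{"travel":[0.0194,-0.0326,0],"rot":[0,0,0],"claw":72},{"travel":[0.013,-0.025,0],"rot":[0,0,0],"claw":72},{"travel":[0,0,0],"rot":[0,0,0],"claw":72},{"travel":[0,0,0],"rot":[0,0,0],"claw":72}]'; python3 - <<'E'
from h import *
s=st(); r=bot.read_camera('wrist'); V=wristview(r,s); cv2.imwrite('pics/w3.png',r['frame'])
print([(np.round(d['centre'],3)) for d in bot.spot_point('plug_copper','wrist')]); st()
r=bot.read_camera('scene');cv2.imwrite('pics/s3.png',r['frame'][60:360,80:480])
E
```

```text
clock: 17.98
tcp_pos: [0.6778, -0.1254, 0.1332]
eef_rot: [0.309, 0.629, -0.294, 0.65]
contact_force: [0.2, 0.6, 0.8]
finger_gap: 0.719
t 17.98 tcp [ 677.8 -125.4  133.2] xax [ 0.036  0.006 -0.999] jawyaw 39.5 F [0.2 0.6 0.8] gap 0.719 q [-0.29  0.44  0.37  1.47  0.02  0.59]
[array([ 0.669, -0.113,  0.006])]
t 18.08 tcp [ 677.2 -124.1  133.2] xax [ 0.036  0.006 -0.999] jawyaw 39.6 F [ 0.4  0.5 -0.4] gap 0.723 q [-0.29  0.44  0.37  1.47  0.02  0.59]
```

View pics/w3.png

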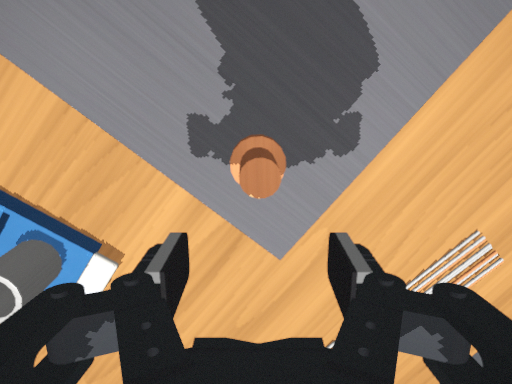

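View pics/s3.png

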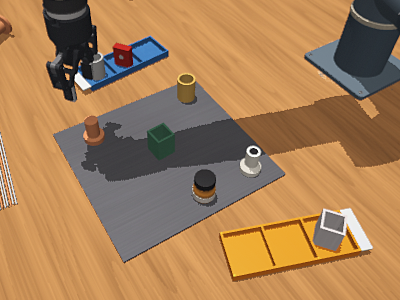

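The plug top is centred at (260,178) in the wrist view. In the scene crop the spacer (122,55) stands in blue's middle pocket and the alu tube (331,230) in orange's lip pocket.

```bash
python3 - <<'E'
from h import *
s=st(); r=bot.read_camera('wrist'); V=wristview(r,s)
print(back(r,[[260,178]],.06,V)*1000)
E
python3 -m creep '[{"travel":[-0.004,0.006,-0.02],"rot":[-0.3,2.0,0],"claw":72},{"travel":[-0.002,0.003,-0.025],"rot":[0,0,0],"claw":72},{"travel":[0,0,0],"rot":[0,0,0],"claw":72}]'; python3 -c "from h import *;st()"
```

```text
t 18.13 tcp [ 677.  -123.1  133.3] xax [ 0.036  0.006 -0.999] jawyaw 39.6 F [ 0.5 -0.2 -0.6] gap 0.718 q [-0.28  0.44  0.37  1.47  0.02  0.59]
[[ 670.61687472 -110.7090974    60.        ]]
clock: 18.43
tcp_pos: [0.6706, -0.1091, 0.0911]
eef_rot: [0.3, 0.639, -0.298, 0.642]
contact_force: [-0.5, -0.0, -2.6]
finger_gap: 0.719
t 18.43 tcp [ 670.6 -109.1   91.1] xax [ 0.004  0.    -1.   ] jawyaw 40.0 F [-0.5 -0.  -2.6] gap 0.719 q [-0.26  0.46  0.31  1.42  0.    0.61]
```

```bash
python3 -m creep '[{"travel":[0,-0.003,-0.025],"rot":[0,0,0],"claw":72},{"travel":[0,0,-0.02],"rot":[0,0,0],"claw":72}]'; python3 -c "from h import *;st()"
```

```text
clock: 18.6
tcp_pos: [0.6734, -0.1094, 0.0523]
eef_rot: [0.299, 0.637, -0.296, 0.646]
contact_force: [-1.6, 0.4, -1.3]
finger_gap: 0.72
t 18.6 tcp [ 673.4 -109.4   52.3] xax [ 0.014 -0.002 -1.   ] jawyaw 40.2 F [-1.6  0.4 -1.3] gap 0.72 q [-0.26  0.47  0.25  1.34  0.    0.61]
```

```bash
python3 -m creep '[{"travel":[-0.003,-0.003,-0.018],"rot":[0,0.7,0],"claw":72},{"travel":[0,0,-0.008],"rot":[0,0,0],"claw":72},{"travel":[0,0,-0.003],"rot":[0,0,0],"claw":60}]'; python3 -c "from h import *;st()"
```

```text
clock: 18.85
tcp_pos: [0.6685, -0.1092, 0.0214]
eef_rot: [0.296, 0.643, -0.297, 0.642]
contact_force: [-0.2, -0.2, -0.7]
finger_gap: 0.604
t 18.85 tcp [ 668.5 -109.2   21.4] xax [-0.002 -0.001 -1.   ] jawyaw 40.5 F [-0.2 -0.2 -0.7] gap 0.604 q [-0.26  0.49  0.22  1.3  -0.    0.6 ]
```

```bash
python3 -m creep '[{"travel":[0.002,-0.003,0.001],"rot":[0,0,0],"claw":50},{"travel":[0,0,0],"rot":[0,0,0],"claw":15},{"travel":[0,0,0],"rot":[0,0,0],"claw":15},{"travel":[0,0,0],"rot":[0,0,0],"claw":15},{"travel":[0,0,0],"rot":[0,0,0],"claw":15},{"travel":[0,0,0],"rot":[0,0,0],"claw":15}]' 60; python3 -c "from h import *;st()"
```

```text
clock: 19.35
tcp_pos: [0.6714, -0.1124, 0.0245]
eef_rot: [0.296, 0.642, -0.296, 0.642]
contact_force: [0.1, 0.1, -4.0]
finger_gap: 0.31
t 19.35 tcp [ 671.4 -112.4   24.5] xax [-0.001 -0.001 -1.   ] jawyaw 40.5 F [ 0.1  0.1 -4. ] gap 0.31 q [-0.26  0.5   0.23  1.3  -0.    0.6 ]
```

```bash
python3 -m creep '[{"travel":[0,0,0.03],"rot":[0,0,0],"claw":15},{"travel":[0,0,0.035],"rot":[0,0,0],"claw":15},{"travel":[0,0,0.03],"rot":[0,0,0],"claw":15},{"travel":[-0.0156,0.033,0],"rot":[0,0,0],"claw":15},{"travel":[-0.0156,0.033,0],"rot":[0,0,0],"claw":15},{"travel":[-0.0156,0.033,0],"rot":[0,0,0],"claw":15},{"travel":[-0.0156,0.033,0],"rot":[0,0,0],"claw":15},{"travel":[-0.0156,0.033,0],"rot":[0,0,0],"claw":15},{"travel":[-0.0156,0.033,0],"rot":[0,0,0],"claw":15},{"travel":[-0.0156,0.033,0],"rot":[0,0,0],"claw":15},{"travel":[-0.0156,0.033,0],"rot":[0,0,0],"claw":15},{"travel":[-0.0156,0.033,0],"rot":[0,0,0],"claw":15},{"travel":[-0.0156,0.033,0],"rot":[0,0,0],"claw":15},{"travel":[-0.0156,0.033,0],"rot":[0,0,0],"claw":15},{"travel":[-0.012,0.026,0],"rot":[0,0,0],"claw":15},{"travel":[0,0,0],"rot":[0,0,0],"claw":15}]'; python3 -c "from h import *;st()"
```

```text
clock: 20.68
tcp_pos: [0.4753, 0.2872, 0.1223]
eef_rot: [0.3, 0.64, -0.299, 0.641]
contact_force: [-0.2, 0.0, -3.7]
finger_gap: 0.314
t 20.68 tcp [475.3 287.2 122.3] xax [ 0.001  0.002 -1.   ] jawyaw 39.9 F [-0.2  0.  -3.7] gap 0.314 q [ 0.42  0.13 -0.03  1.41  0.    1.3 ]
```

```bash
python3 -m creep '[{"travel":[0.004,0,-0.025],"rot":[0,0,0],"claw":15},{"travel":[0.002,0,-0.03],"rot":[0,0,0],"claw":15},{"travel":[0,0,-0.025],"rot":[0,0,0],"claw":15},{"travel":[0,0,0],"rot":[0,0,0],"claw":15}]'; python3 -c "from h import *;st()"
```

```text
clock: 21.02
tcp_pos: [0.4819, 0.2908, 0.0441]
eef_rot: [0.3, 0.639, -0.294, 0.644]
contact_force: [-2.8, -1.7, -4.4]
finger_gap: 0.313
t 21.02 tcp [481.9 290.8  44.1] xax [ 0.01   0.005 -1.   ] jawyaw 40.3 F [-2.8 -1.7 -4.4] gap 0.313 q [ 0.42  0.18 -0.14  1.25  0.    1.29]
```

```bash
python3 -m creep '[{"travel":[0.002,-0.004,-0.012],"rot":[-0.2,0.5,0],"claw":15},{"travel":[0,0,-0.003],"rot":[0,0,0],"claw":15},{"travel":[0,0,-0.002],"rot":[0,0,0],"claw":15}]'; python3 -c "from h import *;st()"; python3 -m creep '[{"travel":[0,0,-0.0025],"rot":[0,0,0],"claw":15}]' | grep -E "tcp|force"
```

```text
clock: 21.27
tcp_pos: [0.4848, 0.2857, 0.0275]
eef_rot: [0.298, 0.641, -0.297, 0.642]
contact_force: [0.6, 0.4, -1.7]
finger_gap: 0.311
t 21.27 tcp [484.8 285.7  27.5] xax [ 0.001  0.001 -1.   ] jawyaw 40.2 F [ 0.6  0.4 -1.7] gap 0.311 q [ 0.41  0.2  -0.15  1.23  0.    1.28]
tcp_pos: [0.4855, 0.2855, 0.0256]
contact_force: [0.0, -1.0, -2.5]
```

```bash
python3 -m creep '[{"travel":[0,0,-0.002],"rot":[0,0,0],"claw":15}]' | grep -E "tcp|force"
```

```text
tcp_pos: [0.4865, 0.2855, 0.0245]
contact_force: [-0.8, -0.3, -2.8]
```

```bash
python3 -m creep '[{"travel":[0,0,-0.0015],"rot":[0,0,0],"claw":15}]' | grep -E "tcp|force"
```

```text
tcp_pos: [0.4874, 0.2856, 0.0239]
contact_force: [0.2, 0.2, -2.6]
```

```bash
python3 -m creep '[{"travel":[0,0,-0.0015],"rot":[0,0,0],"claw":15}]' | grep -E "tcp|force"
```

```text
tcp_pos: [0.4881, 0.2859, 0.0232]
contact_force: [0.3, -0.6, -3.1]
```

```bash
python3 -m creep '[{"travel":[0,0,-0.0015],"rot":[0,0,0],"claw":15}]' | grep -E "tcp|force"
```

```text
tcp_pos: [0.4888, 0.2861, 0.0224]
contact_force: [-0.6, -0.1, -3.0]
```

```bash
python3 -m creep '[{"travel":[-0.003,0,-0.002],"rot":[0,0,0],"claw":15}]' | grep -E "tcp|force"
```

```text
tcp_pos: [0.4885, 0.2863, 0.0222]
contact_force: [4.1, -1.3, 3.1]
```

```bash
python3 -m creep '[{"travel":[0,0,-0.0015],"rot":[0,0,0],"claw":15}]' | grep -E "tcp|force"
```

```text
tcp_pos: [0.4886, 0.2863, 0.0221]
contact_force: [-4.6, -1.7, 5.1]
```

```bash
python3 -m creep '[{"travel":[0,0,0],"rot":[0,0,0],"claw":58},{"travel":[0,0,0],"rot":[0,0,0],"claw":58},{"travel":[0,0,0.01],"rot":[0,0,0],"claw":58},{"travel":[0,0,0.04],"rot":[0,0,0],"claw":58},{"travel":[0,0,0.04],"rot":[0,0,0],"claw":72},{"travel":[-0.01,-0.033,0],"rot":[0,0,0],"claw":72},{"travel":[-0.01,-0.033,0],"rot":[0,0,0],"claw":72},{"travel":[-0.01,-0.033,0],"rot":[0,0,0],"claw":72},{"travel":[-0.01,-0.033,0],"rot":[0,0,0],"claw":72},{"travel":[-0.011,-0.027,0],"rot":[0,0,0],"claw":72},{"travel":[0,0,0],"rot":[0,0,0],"claw":72},{"travel":[0,0,0],"rot":[0,0,0],"claw":72},{"travel":[0,0,0],"rot":[0,0,0],"claw":72}]'; python3 - <<'E'
from h import *
s=st(); r=bot.read_camera('wrist'); V=wristview(r,s); cv2.imwrite('pics/w4.png',r['frame'])
print([(np.round(d['centre'],3)) for d in bot.spot_point('nozzle','wrist')]); st()
E
```

```text
clock: 22.93
tcp_pos: [0.439, 0.126, 0.1283]
eef_rot: [0.305, 0.633, -0.288, 0.651]
contact_force: [0.4, -0.2, 0.8]
finger_gap: 0.722
t 22.93 tcp [439.  126.  128.3] xax [ 0.033  0.012 -0.999] jawyaw 40.4 F [ 0.4 -0.2  0.8] gap 0.722 q [ 0.13 -0.17 -0.31  1.39  0.01  0.99]
[array([0.437, 0.121, 0.003])]
t 23.03 tcp [439.3 126.7 128.1] xax [ 0.033  0.012 -0.999] jawyaw 40.5 F [-0.4  0.3  0.1] gap 0.719 q [ 0.13 -0.17 -0.31  1.39  0.01  0.99]
```

View pics/w4.png

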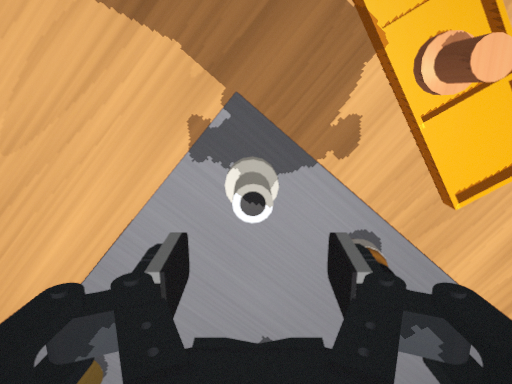

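The nozzle top is at (253,202) and the plug stands upright in the middle pocket at upper right.

```bash
python3 - <<'E'
from h import *
s=st(); r=bot.read_camera('wrist'); V=wristview(r,s)
print(back(r,[[253,202.5]],.06,V)*1000)
E
python3 -m creep '[{"travel":[0,-0.003,-0.02],"rot":[-0.7,1.9,0],"claw":72},{"travel":[-0.002,0,-0.02],"rot":[0,0,0],"claw":72},{"travel":[0,0,0],"rot":[0,0,0],"claw":72}]'; python3 -c "from h import *;st()"
```

```text
t 23.03 tcp [439.3 126.7 128.1] xax [ 0.033  0.012 -0.999] jawyaw 40.5 F [-0.4  0.3  0.1] gap 0.719 q [ 0.13 -0.17 -0.31  1.39  0.01  0.99]
[[438.84602578 124.77411817  60.        ]]
clock: 23.33
tcp_pos: [0.4394, 0.1269, 0.0884]
eef_rot: [0.295, 0.642, -0.294, 0.644]
contact_force: [-0.7, -0.4, -0.4]
finger_gap: 0.72
t 23.33 tcp [439.4 126.9  88.4] xax [ 0.002  0.001 -1.   ] jawyaw 40.8 F [-0.7 -0.4 -0.4] gap 0.72 q [ 0.13 -0.11 -0.34  1.34  0.    0.99]
```

```bash
python3 -m creep '[{"travel":[-0.002,-0.003,-0.022],"rot":[0,0,0],"claw":72},{"travel":[-0.002,0,-0.018],"rot":[0,0,0],"claw":72}]'; python3 -c "from h import *;st()"
```

```text
clock: 23.5
tcp_pos: [0.4393, 0.126, 0.0514]
eef_rot: [0.295, 0.641, -0.291, 0.646]
contact_force: [-0.7, 0.2, -0.6]
finger_gap: 0.719
t 23.5 tcp [439.3 126.   51.4] xax [ 0.009  0.002 -1.   ] jawyaw 41.0 F [-0.7  0.2 -0.6] gap 0.719 q [ 0.13 -0.1  -0.41  1.26  0.    0.99]
```

```bash
python3 -m creep '[{"travel":[-0.001,-0.003,-0.016],"rot":[0,0.5,0],"claw":72},{"travel":[0,0,-0.006],"rot":[0,0,0],"claw":72},{"travel":[0,0,0],"rot":[0,0,0],"claw":55}]'; python3 -c "from h import *;st()"
```

```text
clock: 23.75
tcp_pos: [0.4364, 0.125, 0.0265]
eef_rot: [0.292, 0.646, -0.292, 0.642]
contact_force: [-0.6, -0.1, 0.8]
finger_gap: 0.594
t 23.75 tcp [436.4 125.   26.5] xax [-0.005  0.002 -1.   ] jawyaw 41.2 F [-0.6 -0.1  0.8] gap 0.594 q [ 0.13 -0.07 -0.43  1.22  0.    0.98]
```

```bash
python3 -m creep '[{"travel":[0.002,-0.0015,-0.002],"rot":[0,0,0],"claw":40},{"travel":[0,0,-0.001],"rot":[0,0,0],"claw":15},{"travel":[0,0,-0.001],"rot":[0,0,0],"claw":15},{"travel":[0,0,0],"rot":[0,0,0],"claw":15},{"travel":[0,0,0],"rot":[0,0,0],"claw":15},{"travel":[0,0,0],"rot":[0,0,0],"claw":15}]' 40; python3 -c "from h import *;st()"
```

```text
clock: 24.25
tcp_pos: [0.4423, 0.125, 0.027]
eef_rot: [0.293, 0.644, -0.29, 0.645]
contact_force: [-0.5, -0.3, -1.0]
finger_gap: 0.304
t 24.25 tcp [442.3 125.   27. ] xax [ 0.002  0.003 -1.   ] jawyaw 41.3 F [-0.5 -0.3 -1. ] gap 0.304 q [ 0.13 -0.07 -0.43  1.21  0.    0.98]
```

```bash
python3 -m creep '[{"travel":[0,0,0.03],"rot":[0,0,0],"claw":15},{"travel":[0,0,0.035],"rot":[0,0,0],"claw":15},{"travel":[0,0,0.025],"rot":[0,0,0],"claw":15},{"travel":[0.022,0.028,0],"rot":[0,0,0],"claw":15},{"travel":[0.022,0.028,0],"rot":[0,0,0],"claw":15},{"travel":[0.022,0.028,0],"rot":[0,0,0],"claw":15},{"travel":[0.022,0.028,0],"rot":[0,0,0],"claw":15},{"travel":[0.022,0.025,0],"rot":[0,0,0],"claw":15},{"travel":[0,0,0],"rot":[0,0,0],"claw":15},{"travel":[0,0,0],"rot":[0,0,0],"claw":15}]'; python3 -c "from h import *;st()"
```

```text
clock: 25.08
tcp_pos: [0.5555, 0.268, 0.1223]
eef_rot: [0.295, 0.643, -0.291, 0.644]
contact_force: [0.3, -0.5, -0.4]
finger_gap: 0.306
t 25.08 tcp [555.5 268.  122.3] xax [ 0.005  0.004 -1.   ] jawyaw 41.1 F [ 0.3 -0.5 -0.4] gap 0.306 q [0.34 0.28 0.15 1.43 0.   1.19]
```

```bash
python3 -m creep '[{"travel":[0,-0.004,-0.025],"rot":[-0.2,0.3,0],"claw":15},{"travel":[-0.001,-0.001,-0.03],"rot":[0,0,0],"claw":15},{"travel":[-0.001,0,-0.025],"rot":[0,0,0],"claw":15},{"travel":[0,0,0],"rot":[0,0,0],"claw":15}]'; python3 -c "from h import *;st()"
```

```text
clock: 25.42
tcp_pos: [0.5543, 0.2623, 0.0434]
eef_rot: [0.294, 0.642, -0.291, 0.645]
contact_force: [-1.4, -1.5, -2.7]
finger_gap: 0.302
t 25.42 tcp [554.3 262.3  43.4] xax [ 0.005  0.002 -1.   ] jawyaw 41.1 F [-1.4 -1.5 -2.7] gap 0.302 q [0.33 0.31 0.02 1.28 0.   1.19]
```

```bash
python3 -m creep '[{"travel":[-0.001,0,-0.012],"rot":[0,0.3,0],"claw":15},{"travel":[0,0,-0.003],"rot":[0,0,0],"claw":15},{"travel":[0,0,-0.002],"rot":[0,0,0],"claw":15}]' | grep -E "tcp|force"; python3 -m creep '[{"travel":[0,0,-0.002],"rot":[0,0,0],"claw":15}]' | grep -E "tcp|force"
```

```text
tcp_pos: [0.5527, 0.2607, 0.0277]
contact_force: [0.6, 0.5, 0.5]
tcp_pos: [0.553, 0.2606, 0.0266]
contact_force: [0.1, 0.4, -0.9]
```

```bash
python3 -m creep '[{"travel":[-0.001,0,-0.0015],"rot":[0,0,0],"claw":15}]' | grep -E "tcp|force"
```

```text
tcp_pos: [0.553, 0.2607, 0.0263]
contact_force: [0.1, -0.9, -0.5]
```

```bash
python3 -m creep '[{"travel":[-0.001,0,-0.0015],"rot":[0,0,0],"claw":15}]' | grep -E "tcp|force"
```

```text
tcp_pos: [0.5528, 0.2609, 0.0259]
contact_force: [-0.2, -0.5, -1.2]
```

```bash
python3 -m creep '[{"travel":[0,0,-0.002],"rot":[0,0,0],"claw":15}]' | grep -E "tcp|force"
```

```text
tcp_pos: [0.5534, 0.2613, 0.025]
contact_force: [-0.2, 0.5, -0.6]
```

```bash
python3 -m creep '[{"travel":[0,0,-0.002],"rot":[0,0,0],"claw":15}]' | grep -E "tcp|force"
```

```text
tcp_pos: [0.5541, 0.2615, 0.0241]
contact_force: [-3.0, -2.2, 8.6]
```

```bash
python3 -m creep '[{"travel":[0,0,-0.002],"rot":[0,0,0],"claw":15}]' | grep -E "tcp|force"
```

```text
tcp_pos: [0.5541, 0.2614, 0.024]
contact_force: [-4.5, -2.3, 11.9]
```

```bash
python3 -m creep '[{"travel":[0,0,0.001],"rot":[0,0,0],"claw":58},{"travel":[0,0,0],"rot":[0,0,0],"claw":58},{"travel":[0,0,0.01],"rot":[0,0,0],"claw":58},{"travel":[0,0,0.04],"rot":[0,0,0],"claw":58},{"travel":[0,0,0.04],"rot":[0,0,0],"claw":58},{"travel":[0,0,0.04],"rot":[0,0,0],"claw":58},{"travel":[-0.03,-0.025,0.01],"rot":[0,0,0],"claw":58},{"travel":[-0.03,-0.025,0.01],"rot":[0,0,0],"claw":58},{"travel":[-0.03,-0.025,0.01],"rot":[0,0,0],"claw":58},{"travel":[-0.03,-0.025,0.01],"rot":[0,0,0],"claw":58},{"travel":[-0.03,-0.025,0],"rot":[0,0,0],"claw":58},{"travel":[-0.03,-0.025,0],"rot":[0,0,0],"claw":58},{"travel":[-0.03,-0.02,0],"rot":[0,0,0],"claw":58},{"travel":[0,0,0],"rot":[0,0,0],"claw":58},{"travel":[0,0,0],"rot":[0,0,0],"claw":58}]'; python3 - <<'E'
from h import *
st(); a=bot.read_camera('scene')['frame']
for t in ['pipe_steel','spacer_red','tube_alu','plug_copper','nozzle','pipe_brass','tube_green','jar']:
    print(t,[(np.round(d['centre'],3).tolist(),round(d['confidence'],2)) for d in bot.spot_point(t,'scene')[:2]])
b=bot.read_camera('top')['frame']
cv2.imwrite('pics/end.png',np.vstack([a[60:350,80:480],cv2.resize(b[110:300,100:420],(400,238))]))
E
```

```text
clock: 27.42
tcp_pos: [0.3405, 0.0877, 0.2109]
eef_rot: [0.299, 0.634, -0.286, 0.653]
contact_force: [0.5, 0.1, -0.3]
finger_gap: 0.579
t 27.42 tcp [340.5  87.7 210.9] xax [ 0.032  0.006 -0.999] jawyaw 41.1 F [ 0.5  0.1 -0.3] gap 0.579 q [ 0.06 -0.45 -0.36  1.63  0.    0.91]
pipe_steel [([0.58, -0.303, 0.004], 0.57)]
spacer_red [([0.506, -0.304, 0.0], 0.63)]
tube_alu [([0.416, 0.312, 0.001], 0.9), ([0.564, -0.011, 0.006], 0.68)]
plug_copper [([0.486, 0.289, 0.006], 0.91), ([0.581, -0.305, 0.008], 0.62)]
nozzle [([0.554, 0.266, 0.004], 0.92), ([0.488, 0.284, 0.005], 0.24)]
pipe_brass [([0.432, -0.121, 0.005], 0.98), ([0.416, 0.315, 0.003], 0.52)]
tube_green [([0.566, -0.01, 0.004], 0.57)]
jar [([0.558, 0.131, 0.008], 0.71)]
```

View pics/end.png

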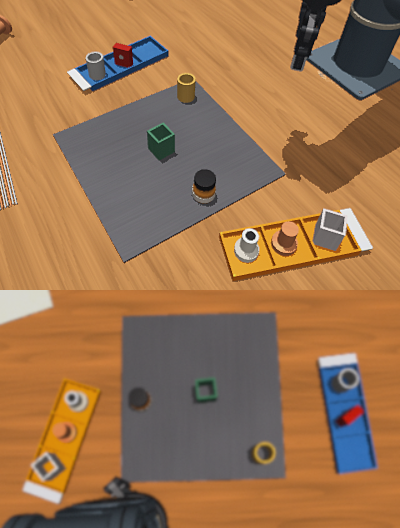

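All five pieces stand upright inside their pockets, the bystanders are where they were, and the gripper is clear at the upper right of the scene crop.

```bash
python3 -c "
from rig import bot
print(bot.hand_in())"
```

```text
the job is handed in; nothing more can be done
None
```

Both weld kits are made up, and I handed the job in at about 27.5 s. The hand-in gives no verdict.

- **Blue tray:** the steel pipe stub is in the pocket next to the lip and the red spacer is in the middle.
- **Orange tray:** the aluminium tube is next to the lip, the copper plug is in the middle and the nozzle is in the far pocket.

**Final checks:** the last scene and top pictures show all five pieces upright inside their pockets. The detector puts each within about 5 mm of its pocket centre. The brass stub, green tube and jar are where they were, to within about 6 mm in the detector. The gripper is open, clear of everything and reads no load. The highest force I read was about 17 N while setting a piece down, though I only read it between moves.

**What went wrong or disagreed:**
- The first grip on the steel pipe was too high and slightly tilted, so I opened the gripper and gripped it again lower down.
- The arm drifted a few millimetres between moves, which I corrected each time.
- The detector also returned some second-choice false matches, such as a brass pipe at the aluminium tube's place. The pictures ruled these out.

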